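# Move the scanner's battery pack to the charger

### The job

Take the spent battery pack out of the upturned stock scanner: squeeze its side release button, no harder than needed, and keep it held down while you draw the pack straight up, without yanking on the catch. Then put it into the charger bay, button on the window side, and push it down by feel until the catch clicks and holds it; do not force it, leave it let go, and leave the things lying around alone.

Things in the scene. Friction and masses are not known exactly. Their poses are not given: they have to be found in the camera images.
- pack: Black battery pack, 0.12 to 0.25 kg, upright, clipped home in the scanner at the start. Origin: centre of the plug's underside; z up, x towards its release button. Plug 24 (x) by 30 (y) mm, z 0 to 32 mm, its lowest 8 mm tapering in 3 mm per side. Head above it 36 (x) by 44 (y) mm, z 32 to 84 mm; the head's underside stops on the socket rim. The back face (x = -18 mm) is plain
- button_face (a point): Centre of the outer face of the grey button pad on the head's +x side: 62 mm above the pack's origin, x = 26 mm with the button out, 19 mm fully in. Pad 22 mm wide (y), z 48 to 76 mm. Squeezed along x from pad to back, the head is 44 mm wide button out, 37 mm fully in. The case cracks if either side is squeezed above 40 N
- release (a joint): Travel of button and catch together, m: 0 = out (catch engaged), 0.007 = fully pressed. Spring 6 N at 0, 11 N fully in; the catch lets go between 0.0035 and 0.0055. A squeeze of 15 to 25 N holds it in. The catch is a tooth standing 5.5 mm out of the plug's +x face, flat top 20 mm above the pack's origin, ramp below it; with the button out it locks the pack
- scanner_seat (a point): Where the pack's origin lies when home in the scanner, 115 mm above the table; z up, x towards the socket's open catch window. Socket inside 26 (x) by 33 (y) mm; its rim is 32 mm above this point. Socket and catch are damaged above 35 N between pack and scanner; an off-centre squeeze also loads the socket sideways (1 mm of play in x, 1.5 mm in y, each way)
- scanner: Grey handheld stock scanner, body 150 x 72 mm, fixed upside down on a 170 x 110 mm steel cradle; its handle, 38 (x) by 45 (y) mm, stands straight up and holds the pack. Origin: centre of the cradle's underside, on the table; the handle is over it
- bay_seat (a point): On the charger, 37 mm above the table: where the pack's origin lies when home with the bay at its LOWEST setting. The bay is a screw-set insert that stands 0 to 34 mm higher; its height is not measured. z up, x towards the bay's catch window, the side the pack's button must face. Bay inside 26 (x) by 33 (y) mm, rim 32 mm above its own home height. The pack damages it above 40 N
- charger: Black charger block 130 x 105 x 36 mm, fixed on the table, with one grey open-topped bay, 38 (x) by 45 (y) mm outside, in its middle. Origin: centre of its underside. Pushed down on its top with the button free, a pack clips in (up to 28 N): the head's underside comes down on the bay's rim; let go, the pack rises 2 to 3 mm onto the catch
- contacts (a joint): Sprung contact plate in the bay's floor, relative to the bay, m: 0 = up (bay empty), 0.008 with the pack pushed fully home, 0.005 to 0.006 with it clipped and let go. Spring 4.5 to 7 N: it lifts an unclipped pack 8 mm proud
- bearing: bystander: loose steel ring 52 mm across, 15 mm high, lying flat; origin centre of its underside
- carton: bystander: loose cardboard box 60 x 90 x 45 mm; origin centre of its underside
- tape: bystander: loose roll 90 mm across, 25 mm high, lying flat; origin centre of its underside
Mind the look-alikes: they are no part of the job. There is more than one size of the pack; the job needs the smallest. Several things look just like the charger: the one meant starts farthest to the robot's left.

How it is judged (in metres and radians):
On the way, in this order (a step that is already met when the one before it is completed fails the run):
1. the pack is drawn out of the scanner's handle with the button held down (z of pack in the frame of scanner_seat between 0.012 and 0.033 m and horizontal distance between pack and scanner_seat below 0.006 m and value of joint release above 0.0025 m), for 0.02 s.
2. the pack is clear of the scanner (contact force between pack and scanner below 0.05 N and z of pack in the frame of scanner_seat above 0.036 m), for 0.1 s.
At the end, for the whole second after the job is handed in: the pack is clipped in the bay at whatever height the bay is set: the contact plate pressed in by over 4 mm, sideways within 4 mm of the bay seat, at most 39 mm above it, upright within 0.12 rad, turned with the bay within 0.15 rad, button sprung out (under 1.5 mm), at rest (value of joint contacts above 0.004 m and horizontal distance between pack and bay_seat below 0.004 m and angle between pack's own z axis and vertical below 0.12 rad and angle between the x axis of pack and the x axis of bay_seat, either way round below 0.15 rad and value of joint release below 0.0015 m and linear speed of pack below 0.02 m/s and contact force between pack and charger above 0.5 N and z of pack in the frame of bay_seat below 0.039 m); the robot touches nothing.
It fails at once if the scanner's socket or catch is loaded above 35 N (contact force between pack and scanner above 35 N).
It fails at once if the charger's bay is loaded above 40 N (contact force between pack and charger above 40 N).
It fails at once if the pack's case is squeezed above 40 N a side (80 N over both fingers) (contact force between the fingers and pack above 80 N).
It fails at once if a bystander is shifted by more than 30 mm (distance of any of bearing, carton, tape from where it was at the start of the episode above 0.03 m).
It also fails if it takes over 58 s, if anything falls off the work surface, if the arm or the gripper's body presses on something with over 40 N, if the wrist force passes 120 N, or if a joint passes its speed limit or range.

### The arm

A 7-joint arm with a two-finger parallel gripper is mounted at the origin on the work surface. World frame = base frame: x ahead of the robot, y to its left, z up, the work surface at z = 0. Lengths are in mm, angles in rad, forces in N, time in s.
With the tool pointing down it reaches from about 425 to 875 mm from the base axis. Payload 8.4 kg.
Tool frame: the origin (TCP) lies at the very end of the fingers, on their centre line; the grasp point (between the pads) lies 19 mm behind it (ctrl.grip_point_offset is the distance from the TCP to the grasp point, in mm); z points along the fingers, x is the direction in which the jaws open and shut, and the axes are right-handed (so a half turn about z gives the same grasp; the last joint's range is limited). The gripper opens to 87 mm and grips with 3 to 60 N. Pads are 19 mm wide; open, the fingers measure 117 mm over their backs; the gripper's body (75 mm by 190 mm) begins 51 mm behind the grasp point.
Start: joints at [-1.304, 0.333, 0.04, 1.465, -0.013, 1.343, -0.059], TCP at [232.502, 606.965, 222.546] pointing down, gripper open.
Joint ranges: [-2.58, 2.58], [-0.38, 2.09], [-1.3, 1.39], [0.25, 2.4], [-1.5, 4.64], [0.08, 2.09], [-2.65, 2.65]. Speed limits (rad/s): [2.22, 2.22, 2.79, 2.79, 3.14, 3.14, 3.14].

### API

Orientations are given as a rotation vector (axis times angle).
In Python, from station import ctrl, optics, close_job gives the robot as it stands.
- The arm moves only by the tool apply_moves, never from a script. Its argument "deltas" is a list of rows, each a list of 2 entries, a list of its own where there are three numbers: the shift along the world's x, y, z in m, then the turn about the world's z in degrees. In form: [[[x, y, z], roll], ...]. A call has 1 to 8 rows; each row is the pose to reach, as a shift and turn from the pose commanded when the call began; what a row does not reach only later rows make up. A row lasts 1/10 s, in which the tool goes at most 50 mm and 8.59 degrees, less where a joint would pass 70% of its speed; a pose out of reach is approached as far as the arm can. A call with a gripper value outside its range is refused whole. "hand" is the closure, from -1 (fully open) to 1 (shut), set as the call begins (left out, the last holds). The fingers move at their own pace and stop on an object; "grip_force" is the grip in N (left out, the last holds). Time passes only in rows, so rows that repeat a pose let the fingers close. It gives the time, the measured TCP pose, the force and the opening at its end, in the units of the state.
- ctrl.state(): the state, without advancing time (a new reading comes with each control period).
- optics.get_image(name): name is "scene" or "top" or "wrist"; returns the picture (400x640x3 uint8, red, green, blue); there is no depth.
- optics.get_calibration(name): a dict with "mtx" (3x3 intrinsics, pixels), "origin" and "attitude" of the camera in the world. Camera axes: x right, y down, z forward; pixel columns grow to the right and rows downward; lengths in mm; the calibration is good to about 2 mm. A picture is of the moment at which its call begins: read the wrist's pose just before it. get_calibration takes no time and is no camera call; for the wrist camera it gives the pose at the moment of the call.
- close_job(): hands the job in, once; it reports no verdict.
The state is a dict: "clock": time; "qpos": joint angles; "qd": joint speeds; "joint_efforts": joint torques, N m; "position": TCP position; "tool_rot": TCP orientation; "wrist_force": force on the tool from outside, world axes, zero at the start; "ft_torque": the same for the moment, N m; "finger_gap": finger opening in mm.
Only numpy, scipy, OpenCV 4.12 (cv2) and the standard library are available. Lean on these libraries where they do the work, as an engineer would, in place of code of your own. Each camera call takes 0.05 s, during which the arm holds its last target.

## Working session

There is one attempt and no reset: what is moved stays moved. The work goes in short steps, Python scripts to look and compute and a tool call to move; the robot and the scene stay as the last step left them, time stands still between calls to the robot, and variables do not carry over. Pictures are saved under pics/ and viewed, and the job is handed in when it is done.

Besides the shell and the picture viewer there is one more tool, called after ">>>" in YAML: its name, and indented under it one key for each argument. apply_moves: Moves the arm, as the interface text tells. Its arguments: {"type":"object","properties":{"deltas":{"type":"array"},"hand":{"type":"number"},"grip_force":{"type":"number"}},"required":["deltas"]}

```bash
ls; mkdir -p pics
python3 - <<'E'
from station import ctrl, optics
import cv2
print(ctrl.state())
for n in ("scene","top","wrist"):
    c=optics.get_calibration(n); print(n,c)
    cv2.imwrite(f"pics/{n}0.png",optics.get_image(n)[:,:,::-1])
E
```

```text
pics
{'clock': 0.0, 'qpos': array([-1.30420765,  0.33392077,  0.03982194,  1.46628824, -0.01336595,
        1.34327803, -0.05848158]), 'qd': array([ 0.00123291, -0.00131265, -0.00070437,  0.00035321, -0.00106715,
        0.00098821,  0.00114797]), 'joint_efforts': array([ 1.22930842e-04, -6.56373882e+01,  1.33534156e+00, -4.03786719e+01,
       -5.96284191e-02,  4.56699415e-02,  2.15285500e-04]), 'position': array([232.3365408 , 606.55347754, 221.64387687]), 'tool_rot': array([ 2.58752205e+00,  1.77985637e+00, -1.98838793e-03]), 'wrist_force': array([-0.27859836, -0.04259958, -0.44981584]), 'ft_torque': array([0.06083641, 0.01201958, 0.01273323]), 'finger_gap': 86.79384758467175}
scene {'mtx': array([[404.22067792,   0.        , 313.4631033 ],
       [  0.        , 404.22067792, 199.6115593 ],
       [  0.        ,   0.        ,   1.        ]]), 'origin': array([1347.30562704, -212.57216069,  729.58993849]), 'attitude': array([-1.82643768, -1.47752831,  0.73940563])}
top {'mtx': array([[431.78887863,   0.        , 316.17248137],
       [  0.        , 431.78887863, 198.61454318],
       [  0.        ,   0.        ,   1.        ]]), 'origin': array([ 456.08907924,  -63.6960338 , 1394.59146442]), 'attitude': array([-2.15700137,  2.18700413, -0.09900091])}
wrist {'mtx': array([[321.77120378,   0.        , 323.11138286],
       [  0.        , 321.77120378, 198.33113444],
       [  0.        ,   0.        ,   1.        ]]), 'origin': array([155.32155233, 637.25644367, 384.2816134 ]), 'attitude': array([2.37069857, 1.63080051, 0.25066885])}
```

View pics/scene0.png

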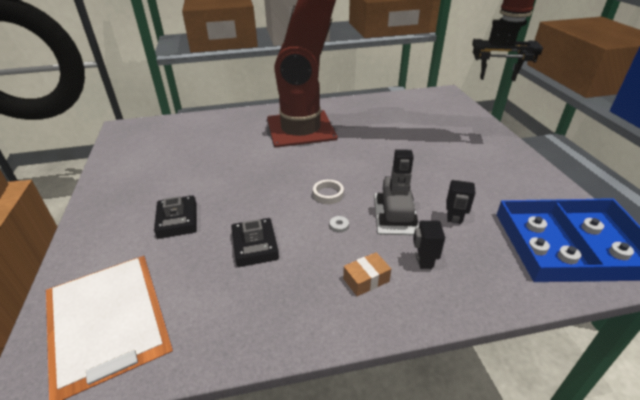

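View pics/top0.png

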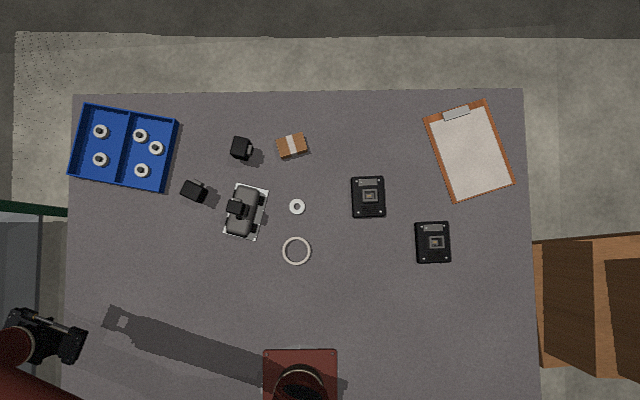

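View pics/wrist0.png

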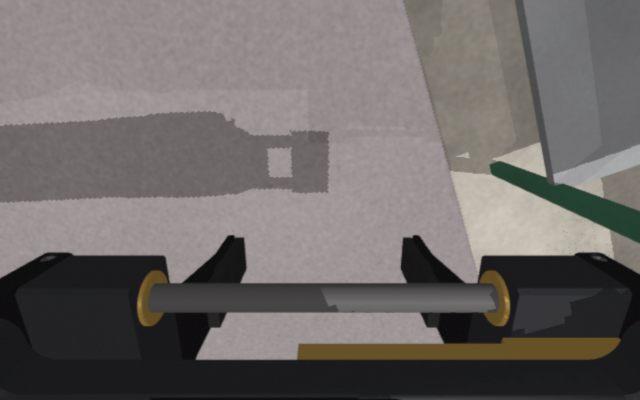

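```bash
cat > h.py <<'E'
import numpy as np, cv2
from scipy.spatial.transform import Rotation as R
from station import ctrl, optics
def ray(c,uv):
    m=np.array(c['mtx']); d=np.linalg.inv(m)@np.array([uv[0],uv[1],1.]); return np.array(c['origin']),R.from_rotvec(c['attitude']).as_matrix()@d
def onz(c,uv,z):
    o,d=ray(c,uv); return o+d*(z-o[2])/d[2]
def proj(c,p):
    q=R.from_rotvec(c['attitude']).as_matrix().T@(np.array(p)-c['origin']); q=c['mtx']@q; return q[:2]/q[2]
def snap(n,name,crop=None,s=1):
    c=optics.get_calibration(n); im=optics.get_image(n)[:,:,::-1].copy()
    np.save(f"pics/{name}.npy",im); import pickle; pickle.dump(c,open(f"pics/{name}.pkl","wb"))
    if crop: 
        a,b,w,h=crop; im=im[b:b+h,a:a+w]
    if s!=1: im=cv2.resize(im,None,fx=s,fy=s,interpolation=cv2.INTER_CUBIC)
    cv2.imwrite(f"pics/{name}.png",im); return c
def load(name):
    import pickle; return np.load(f"pics/{name}.npy"),pickle.load(open(f"pics/{name}.pkl","rb"))
E
python3 - <<'E'
from h import *
c=optics.get_calibration("top"); s=optics.get_calibration("scene")
for n,uv,z in [("packtop",(237,207),199),("charger",(368,196),36),("chargerR",(433,242),36),("tape",(296,250),12),("bearing",(297,206),8),("carton",(292,145),45),("pk2",(241,148),80),("pk3",(194,190),80)]:
    p=onz(c,uv,z); print(n,p.round(0),proj(s,p).round())
snap("top","t1",(180,120,220,140),3.6)
snap("scene","s1",(330,130,160,150),4)
print(ctrl.state()['clock'])
E
```

```text
packtop [548. 159. 199.] [400. 153.]
charger [ 590. -225.   36.] [254. 236.]
chargerR [ 443. -424.   36.] [175. 210.]
tape [423.   6.  12.] [328. 192.]
bearing [564.   1.   8.] [338. 224.]
carton [755.  14.  45.] [365. 266.]
pk2 [740. 169.  80.] [429. 240.]
pk3 [612. 313.  80.] [461. 197.]
0.25
```

View pics/t1.png

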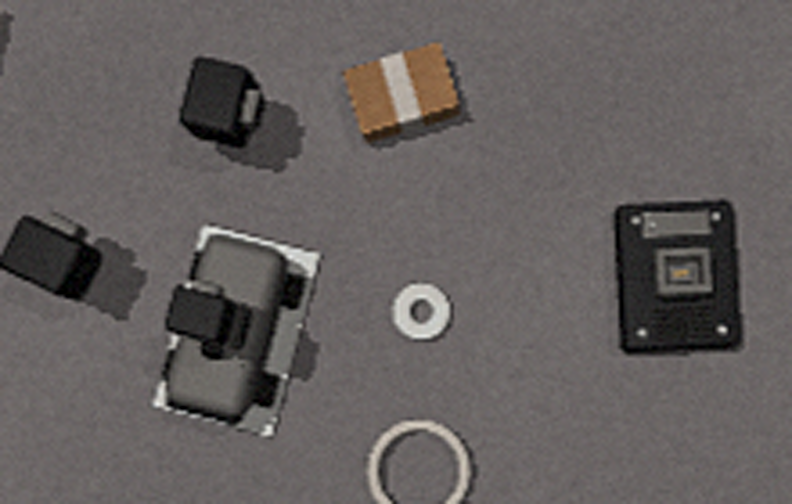

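View pics/s1.png

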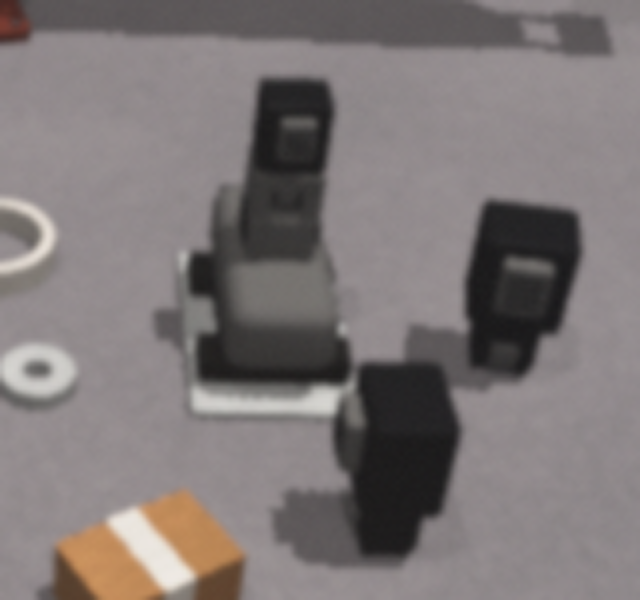

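Candidates: packs — the one in the scanner handle (top 237,207; clipped, smallest), two loose bigger look‑alikes (241,148) and (194,190). Chargers — (368,196) and (433,242); the left-most (y≈-225) is (368,196). Button of the scanner pack faces image-up (about yaw -15°).

>>> apply_moves:
  deltas:
    - [[0.02,-0.02,0.04],-8]
    - [[0.04,-0.05,0.08],-16]
    - [[0.07,-0.09,0.1],-24]
    - [[0.1,-0.13,0.12],-32]
    - [[0.13,-0.17,0.12],-40]
    - [[0.155,-0.21,0.12],-48]
    - [[0.18,-0.25,0.12],-56]
    - [[0.205,-0.29,0.12],-64]
  hand: -1

```text
clock: 1.05
position: [437.2, 316.7, 342.7]
tool_rot: [-3.138, -0.129, -0.0]
wrist_force: [1.2, -0.1, 0.2]
finger_gap: 86.9
```

>>> apply_moves:
  deltas:
    - [[0.025,-0.04,0],-6]
    - [[0.05,-0.08,0],-12]
    - [[0.08,-0.115,0],-18]
    - [[0.111,-0.15,0],-20]
    - [[0.111,-0.15,0],-20]

```text
clock: 1.55
position: [550.6, 161.6, 342.6]
tool_rot: [3.11, -0.426, 0.003]
wrist_force: [-0.7, 0.1, 0.1]
finger_gap: 87.4
```

Run:
```python
from h import *
c=snap("wrist","w1")
print(ctrl.state()['clock'],ctrl.state()['position'],c, ray(c,(320,200))[1], onz(c,(320,200),150), proj(c,(548,159,199)))
```

```text
1.6 [548.99496194 165.01068733 342.44654004] {'mtx': array([[321.77120378,   0.        , 323.11138286],
       [  0.        , 321.77120378, 198.33113444],
       [  0.        ,   0.        ,   1.        ]]), 'origin': array([573.12620571, 242.78753281, 504.98913073]), 'attitude': array([ 2.80962956, -0.38526881, -0.05464883])} [-0.08874162 -0.29463979 -0.95154228] [540.01962625 132.86711684 150.        ] [320.31055409 188.9562903 ]
```

View pics/w1.png

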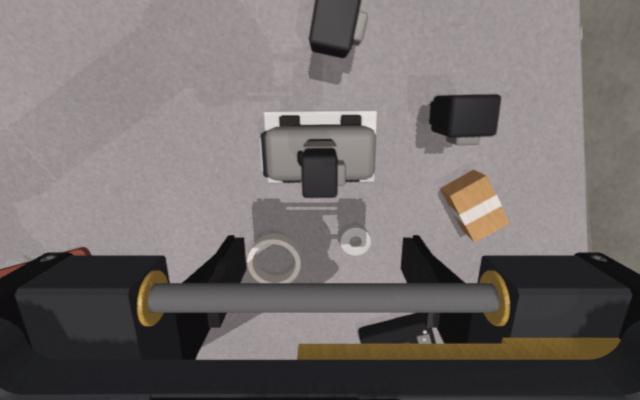

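Run:
```python
from h import *
im,c=load("w1")
cr=im[100:220,250:400]; cr=cv2.convertScaleAbs(cr,alpha=1.8,beta=10)
cv2.imwrite("pics/w1c.png",cv2.resize(cr,None,fx=5,fy=5,interpolation=cv2.INTER_CUBIC))
```

```text
(no output)
```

View pics/w1c.png

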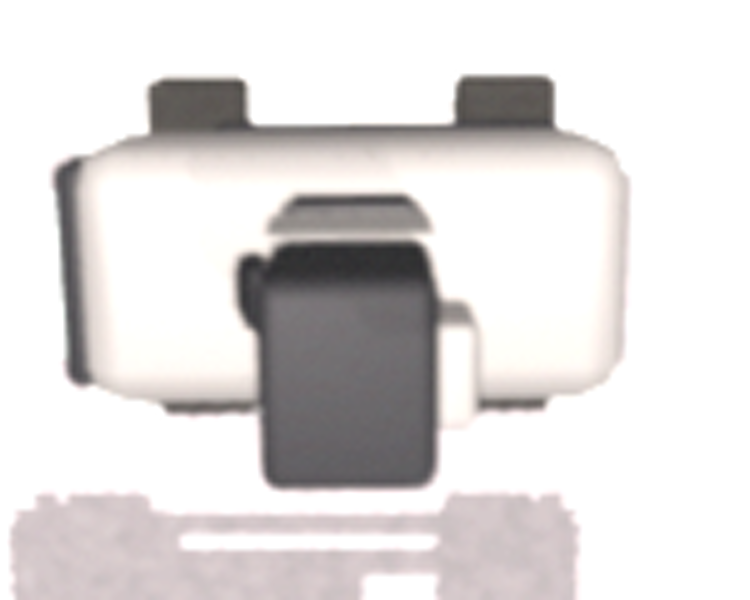

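Run:
```python
from h import *
im,c=load("w1")
f=lambda a,b:(250+(a+.5)/5-.5,100+(b+.5)/5-.5)
P={k:onz(c,f(*v),199)[:2] for k,v in dict(lt=(263,300),lb=(262,480),rt=(437,300),rb=(436,480),bl=(275,488),br=(425,488),tl=(275,296),tr=(425,296)).items()}
for k,v in P.items(): print(k,v.round(1))
d=lambda a,b: np.degrees(np.arctan2(*(P[b]-P[a])[::-1]))
print(d('lb','lt'),d('rb','rt'),d('bl','br'),d('tl','tr'))
print('ctr x',(P['lt']+P['lb']+P['rt']+P['rb'])/4,'ctr y',(P['bl']+P['br']+P['tl']+P['tr'])/4)
print('w',np.linalg.norm(P['lb']-P['rb']),np.linalg.norm(P['bl']-P['tl']))
t=R.from_rotvec(ctrl.state()['tool_rot']).as_matrix(); print(np.degrees(np.arctan2(t[1,0],t[0,0])), ctrl.state()['position'])
# cradle
for z,uvs in ((4,[(265,112),(377,111),(264,182),(375,182)]),): print([onz(c,u,z)[:2].round(0) for u in uvs])
```

```text
lt [539.2 191.9]
lb [528.6 157.3]
rt [571.4 182.9]
rb [561.9 148. ]
bl [530.6 155. ]
br [559.4 146.9]
tl [541.6 192. ]
tr [569.4 184.3]
72.9738327977869 74.84903782406994 -15.647924324762673 -15.622454150369585
ctr x [550.2832173  170.02046101] ctr y [550.2569353  169.56453597]
w 34.626324871174134 38.64476275050868
-15.329145137088473 [548.99496194 165.01068733 342.44654004]
[array([485., 244.]), array([647., 200.]), array([448., 141.]), array([620.,  93.])]
```

Run:
```python
from h import *
im,c=load("w1")
f=lambda a,b:(250+(a+.5)/5-.5,100+(b+.5)/5-.5)
y=np.radians(-15.6); ax=np.array([np.cos(y),np.sin(y)]); ay=np.array([-ax[1],ax[0]])
for n,uv,z in (("botedge",(350,488),199),("topedge199",(350,296),199),("side low",(350,245),147),("left",(261,400),199),("right",(437,400),199),("btn edge",(477,370),177),("left low", (262,260),147)):
    p=onz(c,f(*uv),z)[:2]; print(n,p.round(1),'along x',round(p@ax,1),'along y',round(p@ay,1))
print(np.array([550,170])@ax,np.array([550,170])@ay)
```

```text
botedge [545. 151.] along x 484.3 along y 292.0
topedge199 [555.5 188.2] along x 484.4 along y 330.6
side low [555.6 189.9] along x 484.1 along y 332.3
left [533.1 173.1] along x 466.9 along y 310.1
right [566.3 163.8] along x 501.4 along y 310.0
btn edge [575.5 162.1] along x 510.8 along y 310.9
left low [535.8 192. ] along x 464.4 along y 329.0
484.0230422341168 311.64353769399804
```

>>> apply_moves:
  deltas:
    - [[0.005,-0.048,0],0]
    - [[0.01,-0.096,0],0]
    - [[0.015,-0.144,0],0]
    - [[0.02,-0.192,0],0]
    - [[0.025,-0.24,-0.01],0]
    - [[0.03,-0.287,-0.02],0]
    - [[0.036,-0.334,-0.035],0]
    - [[0.041,-0.38,-0.05],0]

```text
clock: 2.4
position: [589.0, -211.5, 292.2]
tool_rot: [-3.114, 0.405, -0.001]
wrist_force: [0.7, 0.9, -0.1]
finger_gap: 87.2
```

>>> apply_moves:
  deltas:
    - [[0,-0.02,-0.035],0]
    - [[0,-0.03,-0.06],0]
    - [[0,-0.03,-0.06],0]
    - [[0,-0.03,-0.06],0]
    - [[0,-0.03,-0.06],0]

```text
clock: 2.9
position: [589.7, -239.9, 234.3]
tool_rot: [-3.115, 0.405, -0.003]
wrist_force: [0.2, -0.6, 0.1]
finger_gap: 87.1
```

Run:
```python
from h import *
print(ctrl.state()['clock'],ctrl.state()['position'])
c=snap("wrist","w2")
im,_=load("w2")
cr=im[60:300,160:480]; cr=cv2.convertScaleAbs(cr,alpha=1.6,beta=10)
cv2.imwrite("pics/w2c.png",cv2.resize(cr,None,fx=2.5,fy=2.5,interpolation=cv2.INTER_CUBIC))
```

```text
2.9 [ 589.68487046 -239.88915386  234.2784056 ]
```

View pics/w2c.png

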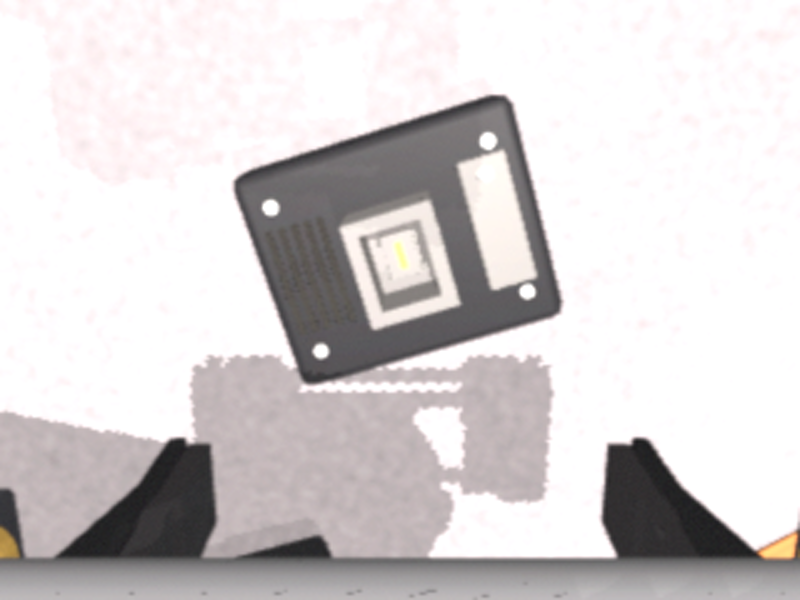

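Run:
```python
from h import *
im,_=load("w2")
cr=im[125:200,285:355]; cr=cv2.convertScaleAbs(cr,alpha=1.0,beta=0)
a=cv2.resize(cr,None,fx=7,fy=7,interpolation=cv2.INTER_CUBIC)
c=snap("scene","s2"); im2,_=load("s2"); print(proj(c,(590,-225,36)))
b=cv2.resize(im2[200:280,220:295],None,fx=5,fy=5,interpolation=cv2.INTER_CUBIC)
h=max(a.shape[0],b.shape[0]); o=np.zeros((h,a.shape[1]+b.shape[1],3),np.uint8); o[:a.shape[0],:a.shape[1]]=a; o[:b.shape[0],a.shape[1]:]=b
o=o[:,:800] if o.shape[1]>800 else o
cv2.imwrite("pics/bay.png",o)
```

```text
[253.55122569 235.70473587]
```

View pics/bay.png

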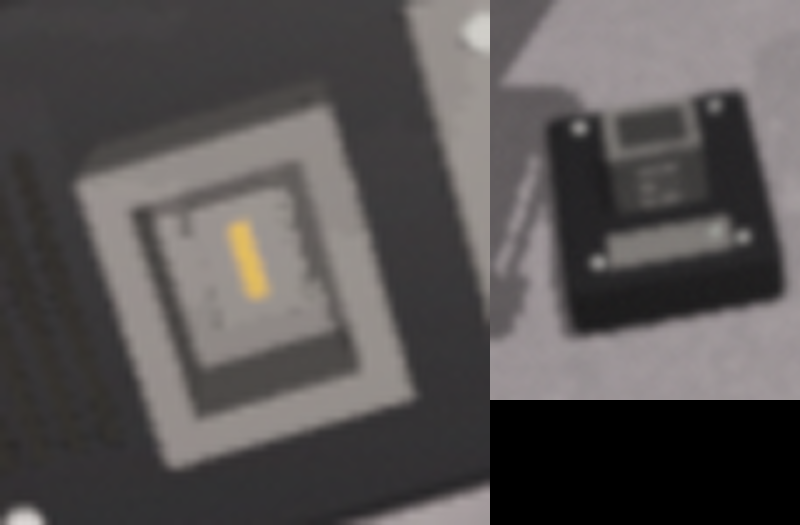

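Run:
```python
from h import *
im2,_=load("s2")
b=cv2.convertScaleAbs(im2[212:250,230:280],alpha=2)
b=cv2.resize(b,None,fx=11,fy=11,interpolation=cv2.INTER_CUBIC)
a=cv2.resize(cv2.convertScaleAbs(im2[145:210,380:420],alpha=2),None,fx=6,fy=6,interpolation=cv2.INTER_CUBIC)
o=np.zeros((max(a.shape[0],b.shape[0]),a.shape[1]+b.shape[1],3),np.uint8);o[:a.shape[0],:a.shape[1]]=a; o[:b.shape[0],a.shape[1]:]=b
cv2.imwrite("pics/bay2.png",o)
```

```text
(no output)
```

View pics/bay2.png

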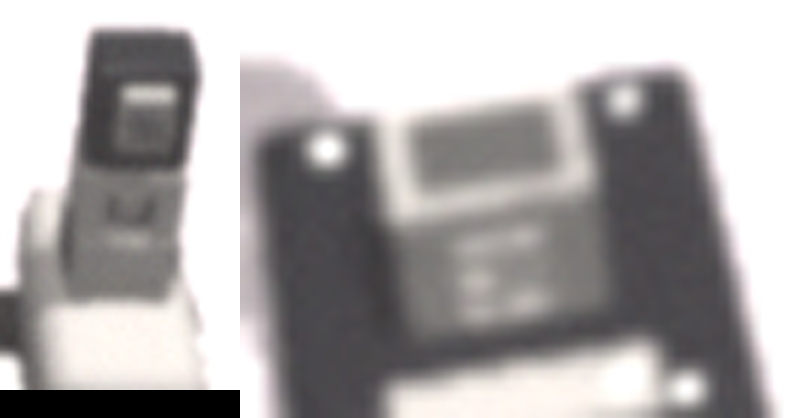

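>>> apply_moves:
  deltas:
    - [[0.05,-0.01,-0.02],0]
    - [[0.1,-0.02,-0.04],0]
    - [[0.15,-0.03,-0.05],0]
    - [[0.17,-0.04,-0.05],0]
    - [[0.17,-0.04,-0.05],0]
    - [[0.17,-0.04,-0.05],0]

```text
clock: 3.6
position: [758.8, -281.2, 182.3]
tool_rot: [3.114, -0.408, -0.001]
wrist_force: [-1.0, -0.1, -0.5]
finger_gap: 87.2
```

Run:
```python
from h import *
print(ctrl.state()['clock'],ctrl.state()['position'])
c=snap("wrist","w3"); print(proj(c,(590,-225,70)))
```

```text
3.6 [ 758.81014207 -281.19870245  182.29498271]
[121.19293822 183.52641791]
```

>>> apply_moves:
  deltas:
    - [[-0.05,0,0],0]
    - [[-0.1,0,0],0]
    - [[-0.15,0,0],0]
    - [[-0.2,0,0],0]
    - [[-0.25,0,0],0]
    - [[-0.3,0,0],0]
    - [[-0.3,0,0],0]
    - [[-0.3,0,0],0]

```text
clock: 4.45
position: [457.5, -280.4, 183.8]
tool_rot: [-3.111, 0.409, -0.006]
wrist_force: [0.8, 0.3, -0.7]
finger_gap: 86.9
```

Run:
```python
from h import *
print(ctrl.state()['clock'],ctrl.state()['position'])
c=snap("wrist","w4"); p4=proj(c,(590,-225,70)); print(p4)
o=[]
for n in("w3","w4"):
    im,c=load(n); u,v=proj(c,(590,-225,65)).astype(int); v=max(v,45)
    o.append(cv2.resize(cv2.convertScaleAbs(im[v-45:v+45,u-45:u+45],alpha=1.4),(400,400),interpolation=cv2.INTER_CUBIC))
cv2.imwrite("pics/bay3.png",np.hstack(o))
```

```text
4.45 [ 457.46420062 -280.41547177  183.78933766]
[460.7940448   92.56074194]
```

View pics/bay3.png

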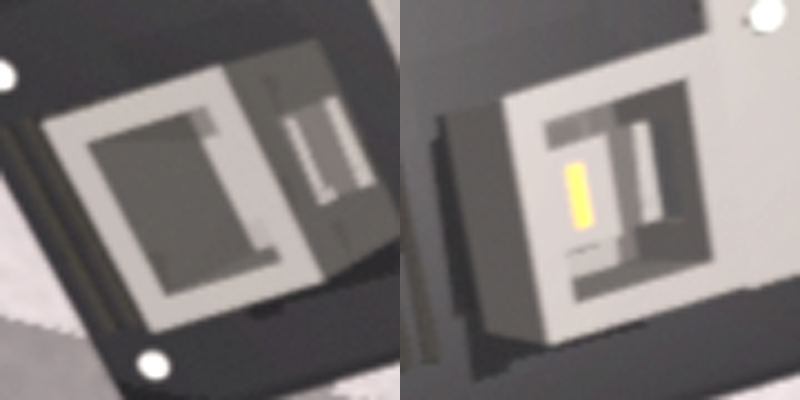

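Run:
```python
from h import *
C={n:load(n)[1] for n in("w2","w3","w4")}
def org(n):
    u,v=proj(C[n],(590,-225,65)).astype(int); return u-45,max(v,45)-45
O={"w2":(285,125,7),"w3":(*org("w3"),400/90),"w4":(*org("w4"),400/90)}
def px(n,a,b):
    x,y,s=O[n]; return (x+(a+.5)/s-.5,y+(b+.5)/s-.5)
def tri(obs):
    A=np.zeros((3,3));B=np.zeros(3);L=[]
    for n,a,b in obs:
        o,d=ray(C[n],px(n,a,b)); d=d/np.linalg.norm(d);M=np.eye(3)-np.outer(d,d);A+=M;B+=M@o;L.append((o,M))
    p=np.linalg.solve(A,B); return p,[round(np.linalg.norm(M@(p-o)),1) for o,M in L]
D=dict(oTL=[("w2",76,185),("w3",43,122),("w4",103,97)],oTR=[("w2",330,105),("w3",220,66)],oBR=[("w2",414,397),("w3",325,280)],oBL=[("w2",175,468),("w3",152,331),("w4",153,345)],
iTL=[("w2",132,208),("w3",88,143),("w4",145,122)],iTR=[("w2",300,162),("w3",205,106),("w4",287,80)],iBR=[("w2",358,370),("w3",280,250),("w4",312,262)],iBL=[("w2",196,417),("w3",165,297),("w4",177,302)])
P={}
for k,v in D.items():
    p,r=tri(v);P[k]=p;print(k,p.round(1),r)
for s in 'oi':
    q=[P[s+k] for k in("TL","TR","BR","BL")]; print(np.mean(q,0).round(1))
    z=np.mean(q,0)[2]
    w2=[onz(C["w2"],px(*D[s+k][0]),z) for k in("TL","TR","BR","BL")]; m=np.mean(w2,0); print('w2 on z',m.round(1),[np.linalg.norm(w2[i]-w2[(i+1)%4]).round(1) for i in range(4)])
    e=w2[1]-w2[0]+w2[2]-w2[3]; f=w2[0]-w2[3]+w2[1]-w2[2]; print('yaw',np.degrees(np.arctan2(e[1],e[0])),np.degrees(np.arctan2(f[1],f[0]))-90)
t=R.from_rotvec(ctrl.state()['tool_rot']).as_matrix(); print(np.degrees(np.arctan2(t[1,0],t[0,0])))
```

```text
oTL [ 572.1 -201.7   72.8] [np.float64(0.4), np.float64(0.2), np.float64(0.3)]
oTR [ 610.1 -200.5   72.9] [np.float64(0.0), np.float64(0.0)]
oBR [ 611.5 -245.3   72.6] [np.float64(0.0), np.float64(0.0)]
oBL [ 574.2 -246.4   73.7] [np.float64(0.2), np.float64(0.3), np.float64(0.3)]
iTL [ 578.8 -207.5   72.8] [np.float64(0.1), np.float64(0.1), np.float64(0.0)]
iTR [ 604.  -207.    73.2] [np.float64(0.2), np.float64(0.2), np.float64(0.1)]
iBR [ 604.9 -238.7   72.4] [np.float64(0.7), np.float64(1.5), np.float64(0.9)]
iBL [ 579.5 -240.1   73.3] [np.float64(0.3), np.float64(0.2), np.float64(0.1)]
[ 591.9 -223.5   73. ]
w2 on z [ 591.9 -223.6   73. ] [np.float64(38.2), np.float64(44.8), np.float64(37.2), np.float64(44.6)]
yaw 2.3902519783700833 2.427286339423574
[ 591.8 -223.3   72.9]
w2 on z [ 591.6 -223.4   72.9] [np.float64(25.1), np.float64(31.9), np.float64(25.1), np.float64(32.5)]
yaw 1.115435267485075 1.063626168185138
-14.903459430118918
```

>>> apply_moves:
  deltas:
    - [[0.01,0.04,0.03],0]
    - [[0.02,0.085,0.05],0]
    - [[0.03,0.13,0.07],0]
    - [[0.04,0.178,0.07],0]
    - [[0.05,0.226,0.07],0]
    - [[0.06,0.274,0.07],0]
    - [[0.07,0.322,0.07],0]
    - [[0.08,0.37,0.07],0]

```text
clock: 5.3
position: [539.1, 91.8, 252.8]
tool_rot: [-3.115, 0.407, -0.001]
wrist_force: [0.6, -0.9, -0.1]
finger_gap: 86.8
```

>>> apply_moves:
  deltas:
    - [[0.006,0.045,0],0]
    - [[0.011,0.082,0],0]
    - [[0.011,0.082,0],0]
    - [[0.011,0.082,0],0]
    - [[0.011,0.082,0],0]
    - [[0.011,0.082,0],0]

```text
clock: 5.9
position: [549.8, 169.5, 252.8]
tool_rot: [-3.114, 0.412, -0.001]
wrist_force: [0.5, 0.3, 0.2]
finger_gap: 87.0
```

Run:
```python
from h import *
print(ctrl.state()['clock'],ctrl.state()['position'],ctrl.state()['qd'].round(3))
c=snap("wrist","w5"); u,v=proj(c,(550,170,199)); print(u,v)
print(ctrl.state()['position'], ctrl.state()['wrist_force'])
u=int(u);v=int(v); im,_=load("w5"); print(u-60,v-60)
cv2.imwrite("pics/w5c.png",cv2.resize(cv2.convertScaleAbs(im[v-60:v+60,u-60:u+60],alpha=1.8,beta=8),(600,600),interpolation=cv2.INTER_CUBIC))
```

```text
5.9 [549.77263068 169.45041346 252.77865465] [ 0.002 -0.005 -0.001  0.002 -0.003 -0.002 -0.001]
322.4492495532417 218.3417900750323
[549.68117329 169.52931557 252.80147912] [ 0.4716688  -0.44056246 -0.3139606 ]
262 158
```

View pics/w5c.png

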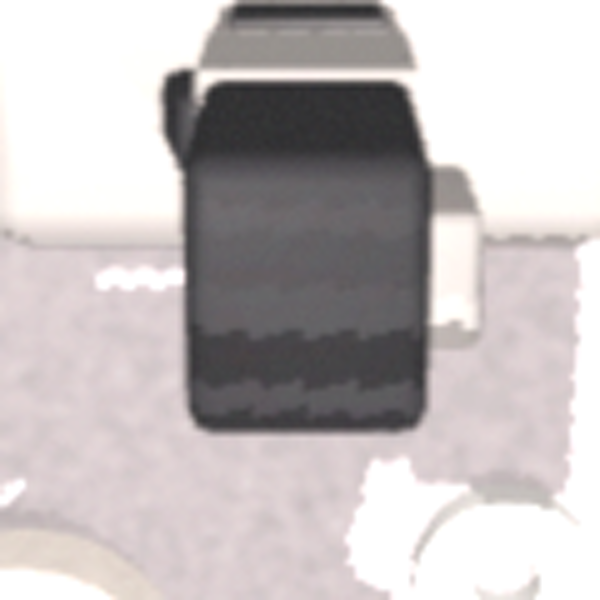

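Run:
```python
from h import *
im,c=load("w5")
f=lambda a,b:(262+(a+.5)/5-.5,158+(b+.5)/5-.5)
t=R.from_rotvec(ctrl.state()['tool_rot']).as_matrix(); yt=np.arctan2(t[1,0],t[0,0]); print(np.degrees(yt))
P={k:onz(c,f(*v),199)[:2] for k,v in dict(lt=(188,200),lb=(187,400),rt=(429,200),rb=(427,400),bl=(210,430),br=(405,430)).items()}
d=lambda a,b: np.degrees(np.arctan2(*(P[b]-P[a])[::-1]))
print(d('lb','lt')-90,d('rb','rt')-90,d('bl','br'))
y=np.radians(-15.5); ax=np.array([np.cos(y),np.sin(y)]); ay=np.array([-ax[1],ax[0]])
for n,uv,z in (("botedge",(308,431),199),("topedge199",(308,157),199),("side low",(308,82),147),("left",(187,300),199),("right",(428,300),199),("btn edge",(480,270),177),("tcp",None,0)):
    p=onz(c,f(*uv),z)[:2] if uv else ctrl.state()['position'][:2]; print(n,p.round(1),'along x',round(p@ax,1),'along y',round(p@ay,1))
# fingertips
print([proj(c,ctrl.state()['position']+t@np.array([s*43.5,0,0])).round(1) for s in(-1,1)])
```

```text
-15.057380544939518
-16.618968614851553 -14.31291155542769 -15.109089330160582
botedge [545.3 150.5] along x 485.3 along y 290.7
topedge199 [556.2 191. ] along x 484.9 along y 332.7
side low [555.9 189.6] along x 485.0 along y 331.3
left [533.9 174.9] along x 467.7 along y 311.3
right [567.3 165.9] along x 502.3 along y 311.5
btn edge [576.  160.1] along x 512.2 along y 308.2
tcp [549.7 169.5] along x 484.4 along y 310.3
[array([244.4, 253.9]), array([399.7, 253.8])]
```

View pics/w5.png

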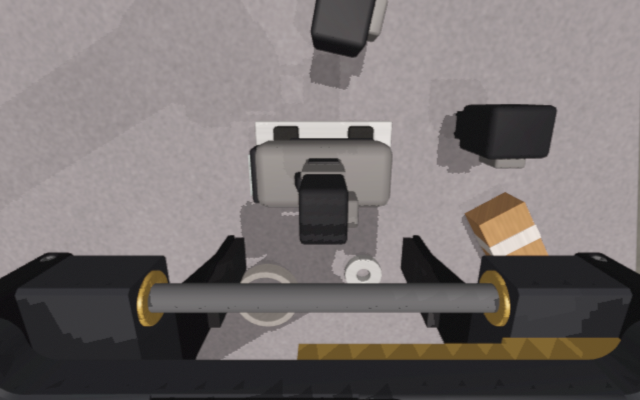

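>>> apply_moves:
  deltas:
    - [[0.001,0.0005,-0.03],-0.3]
    - [[0.0013,0.0007,-0.06],-0.3]
    - [[0.0013,0.0007,-0.08],-0.3]
    - [[0.0013,0.0007,-0.092],-0.3]
    - [[0.0013,0.0007,-0.095],-0.3]
    - [[0.0013,0.0007,-0.095],-0.3]
    - [[0.0013,0.0007,-0.095],-0.3]
    - [[0.0013,0.0007,-0.095],-0.3]

```text
clock: 6.75
position: [551.4, 171.5, 158.6]
tool_rot: [-3.113, 0.417, -0.002]
wrist_force: [-0.3, 1.2, -0.0]
finger_gap: 86.8
```

Run:
```python
from h import *
c=snap("wrist","w6"); print(ctrl.state()['clock'],ctrl.state()['position'], ctrl.state()['wrist_force'])
```

```text
6.8 [551.27430663 171.50656322 158.48573937] [0.2326906  0.61557695 0.85340936]
```

View pics/w6.png

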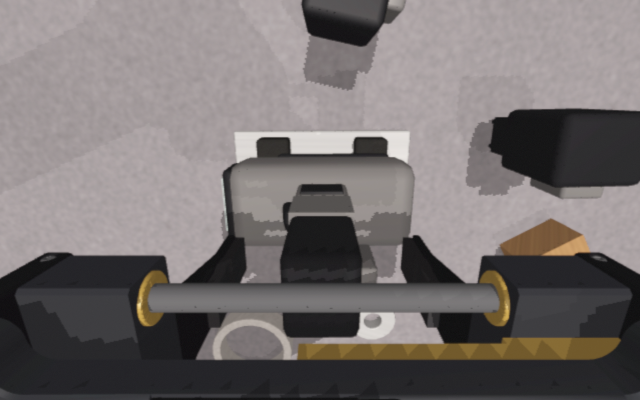

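>>> apply_moves:
  deltas:
    - [[0,0,0],0]
    - [[0,0,0],0]
    - [[0,0,0],0]
    - [[0,0,0],0]
  hand: -0.1
  grip_force: 18

```text
clock: 7.2
position: [550.8, 171.3, 157.6]
tool_rot: [-3.114, 0.417, 0.0]
wrist_force: [0.2, 0.7, 1.3]
finger_gap: 62.9
```

>>> apply_moves:
  deltas:
    - [[0,0,0],0]
    - [[0,0,0],0]
  hand: 0.0

```text
clock: 7.4
position: [551.0, 171.3, 157.6]
tool_rot: [-3.114, 0.417, -0.001]
wrist_force: [5.1, -0.1, 2.3]
finger_gap: 48.0
```

>>> apply_moves:
  deltas:
    - [[0,0,0],0]
    - [[0,0,0],0]

```text
clock: 7.6
position: [552.4, 170.9, 158.3]
tool_rot: [-3.113, 0.418, -0.005]
wrist_force: [4.9, -0.8, 0.1]
finger_gap: 44.6
```

>>> apply_moves:
  deltas:
    - [[0,0,0],0]
    - [[0,0,0],0]
    - [[0,0,0],0]
    - [[0,0,0],0]
  hand: 0.3
  grip_force: 18

```text
clock: 8.0
position: [550.0, 171.6, 157.7]
tool_rot: [-3.114, 0.417, 0.003]
wrist_force: [-3.0, -0.1, 5.5]
finger_gap: 36.3
```

>>> apply_moves:
  deltas:
    - [[-0.0005,0.0001,0.0],0]
    - [[-0.0008,0.0002,0.0],0]
    - [[-0.0008,0.0002,0.0],0]

```text
clock: 8.3
position: [549.9, 171.6, 157.7]
tool_rot: [-3.114, 0.417, -0.0]
wrist_force: [-0.5, -1.2, 3.9]
finger_gap: 36.4
```

>>> apply_moves:
  deltas:
    - [[0,0,0.001],0]
    - [[0,0,0.002],0]
    - [[0,0,0.003],0]
    - [[0,0,0.004],0]
    - [[0,0,0.005],0]

```text
clock: 8.8
position: [549.8, 171.6, 162.5]
tool_rot: [3.114, -0.417, -0.001]
wrist_force: [0.4, 0.9, -0.6]
finger_gap: 36.3
```

>>> apply_moves:
  deltas:
    - [[0,0,0.003],0]
    - [[0,0,0.006],0]
    - [[0,0,0.009],0]
    - [[0,0,0.012],0]
    - [[0,0,0.015],0]
    - [[0,0,0.018],0]
    - [[0,0,0.021],0]
    - [[0,0,0.024],0]

```text
clock: 9.6
position: [550.0, 171.5, 186.8]
tool_rot: [3.114, -0.417, -0.0]
wrist_force: [0.3, 0.1, -1.9]
finger_gap: 36.1
```

Run:
```python
from h import *
snap("scene","s3",(360,110,80,110),5)
```

```text
(no output)
```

View pics/s3.png

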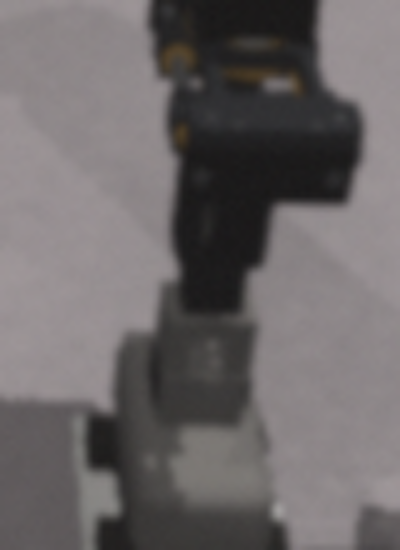

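>>> apply_moves:
  deltas:
    - [[0,0,0.005],0]
    - [[0,0,0.012],0]
    - [[0,0,0.022],0]
    - [[0,0,0.035],0]
    - [[0,0,0.05],0]
    - [[0,0,0.065],0]
    - [[0,0,0.075],0]
    - [[0,0,0.075],0]

```text
clock: 10.45
position: [550.8, 171.8, 263.6]
tool_rot: [-3.112, 0.417, -0.004]
wrist_force: [-0.8, 0.1, -2.0]
finger_gap: 36.5
```

>>> apply_moves:
  deltas:
    - [[0.003,-0.02,0],0]
    - [[0.006,-0.05,0],2]
    - [[0.01,-0.09,0],4]
    - [[0.014,-0.13,0],7]
    - [[0.018,-0.17,0],10]
    - [[0.022,-0.21,0],12]
    - [[0.026,-0.25,0],15]
    - [[0.03,-0.29,0],17]

```text
clock: 11.25
position: [579.7, -119.9, 261.1]
tool_rot: [-3.141, -0.051, 0.001]
wrist_force: [1.7, 0.3, -1.1]
finger_gap: 36.3
```

>>> apply_moves:
  deltas:
    - [[0.005,-0.04,0],0]
    - [[0.009,-0.075,-0.01],0]
    - [[0.012,-0.1,-0.03],0]
    - [[0.012,-0.105,-0.06],0]
    - [[0.012,-0.105,-0.09],0]
    - [[0.012,-0.105,-0.11],0]
    - [[0.012,-0.105,-0.11],0]
    - [[0.012,-0.105,-0.11],0]

```text
clock: 12.05
position: [591.9, -223.5, 151.7]
tool_rot: [3.141, 0.048, -0.001]
wrist_force: [0.5, -1.4, -0.7]
finger_gap: 36.5
```

Run:
```python
from h import *
s=ctrl.state(); t=R.from_rotvec(s['tool_rot']).as_matrix(); print(s['clock'],s['position'],s['wrist_force'],np.degrees(np.arctan2(t[1,0],t[0,0])),s['finger_gap'])
snap("wrist","w7",(200,120,240,160),3.3); snap("scene","s4",(215,150,100,110),5)
```

```text
12.05 [ 591.88012628 -223.47632727  151.70446564] [ 0.48966204 -1.40234011 -0.6938002 ] 1.737984480246528 36.46255523444764
```

View pics/w7.png

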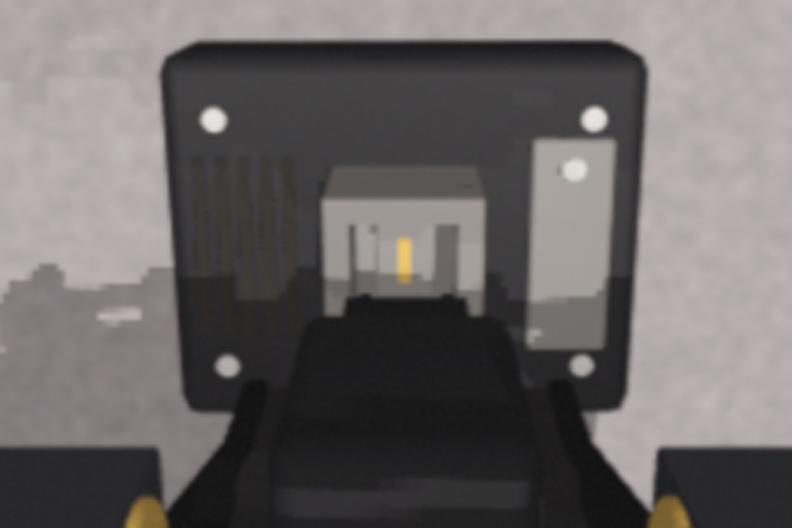

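View pics/s4.png

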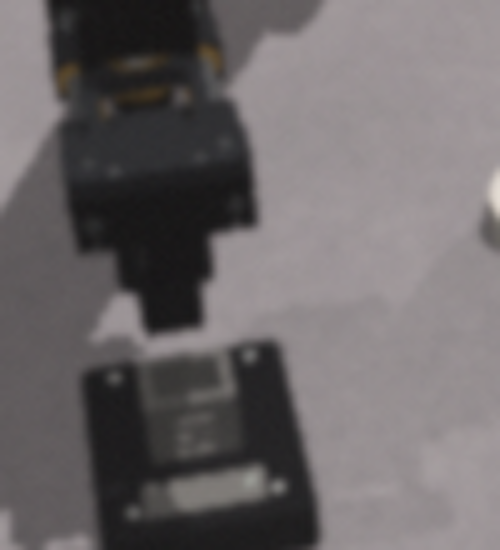

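>>> apply_moves:
  deltas:
    - [[-0.0003,0,-0.01],0]
    - [[-0.0003,0,-0.02],0]
    - [[-0.0003,0,-0.03],0]
    - [[-0.0003,0,-0.036],0]
    - [[-0.0003,0,-0.04],0]
    - [[-0.0003,0,-0.043],0]
    - [[-0.0003,0,-0.045],0]

```text
clock: 12.85
position: [591.7, -223.5, 106.4]
tool_rot: [3.141, 0.048, -0.0]
wrist_force: [-0.1, 0.4, -1.3]
finger_gap: 36.5
```

>>> apply_moves:
  deltas:
    - [[0,0,-0.002],0]
    - [[0,0,-0.004],0]
    - [[0,0,-0.006],0]
    - [[0,0,-0.006],0]

```text
clock: 13.25
position: [591.5, -223.4, 100.3]
tool_rot: [-3.141, -0.048, 0.0]
wrist_force: [-0.1, -0.2, -2.0]
finger_gap: 36.0
```

>>> apply_moves:
  deltas:
    - [[0,0,-0.002],0]
    - [[0,0,-0.004],0]
    - [[0,0,-0.006],0]
    - [[0,0,-0.008],0]
    - [[0,0,-0.008],0]

```text
clock: 13.75
position: [591.4, -223.4, 92.2]
tool_rot: [-3.141, -0.048, 0.001]
wrist_force: [0.8, 0.0, -2.1]
finger_gap: 36.3
```

>>> apply_moves:
  deltas:
    - [[0,0,-0.001],0]
    - [[0,0,-0.002],0]
    - [[0,0,-0.003],0]
    - [[0,0,-0.003],0]

```text
clock: 14.15
position: [591.8, -223.5, 89.8]
tool_rot: [-3.141, -0.048, -0.0]
wrist_force: [-1.5, 0.7, 3.4]
finger_gap: 36.6
```

>>> apply_moves:
  deltas:
    - [[0,0,-0.001],0]
    - [[0,0,-0.002],0]
    - [[0,0,-0.003],0]
    - [[0,0,-0.004],0]
    - [[0,0,-0.004],0]

```text
clock: 14.65
position: [591.8, -223.5, 85.5]
tool_rot: [3.141, 0.048, 0.0]
wrist_force: [-0.4, 0.3, 4.4]
finger_gap: 36.2
```

>>> apply_moves:
  deltas:
    - [[0,0,-0.001],0]
    - [[0,0,-0.002],0]
    - [[0,0,-0.002],0]

```text
clock: 14.95
position: [591.8, -223.5, 83.5]
tool_rot: [3.141, 0.048, 0.0]
wrist_force: [-0.1, 0.8, 4.7]
finger_gap: 36.5
```

>>> apply_moves:
  deltas:
    - [[0,0,-0.001],0]
    - [[0,0,-0.002],0]
    - [[0,0,-0.002],0]

```text
clock: 15.25
position: [591.9, -223.7, 82.8]
tool_rot: [-3.141, -0.048, -0.001]
wrist_force: [-5.7, 2.2, 14.7]
finger_gap: 36.7
```

>>> apply_moves:
  deltas:
    - [[0,0,0],0]
    - [[0,0,0],0]
    - [[0,0,0],0]
  hand: 0.03

```text
clock: 15.55
position: [594.1, -223.5, 82.9]
tool_rot: [3.14, 0.049, 0.008]
wrist_force: [4.4, 0.3, 7.6]
finger_gap: 42.2
```

>>> apply_moves:
  deltas:
    - [[0,0,0],0]
    - [[0,0,0],0]
    - [[0,0,0],0]
    - [[0,0,0],0]
    - [[0,0,0],0]
  hand: -0.7

```text
clock: 16.05
position: [591.2, -223.4, 81.1]
tool_rot: [-3.141, -0.047, 0.001]
wrist_force: [-0.4, -0.3, 0.1]
finger_gap: 71.1
```

Run:
```python
from h import *
snap("wrist","w8"); snap("scene","s5",(215,150,100,110),5)
```

```text
(no output)
```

View pics/w8.png

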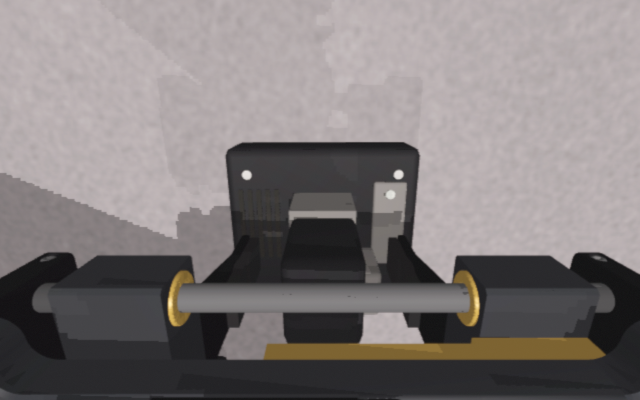

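View pics/s5.png

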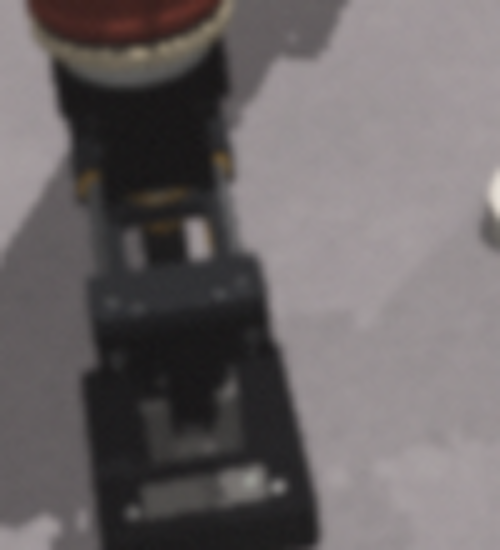

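>>> apply_moves:
  deltas:
    - [[0,0,0.01],0]
    - [[0,0,0.03],0]
    - [[0,0,0.06],0]
    - [[0,0,0.08],0]
    - [[0,0,0.08],0]
  hand: -0.7

```text
clock: 16.65
position: [593.3, -224.5, 165.5]
tool_rot: [3.14, 0.047, 0.008]
wrist_force: [-0.1, -0.6, -0.2]
finger_gap: 74.1
```

Run:
```python
from h import *
s=ctrl.state(); print(s['position'],s['wrist_force'])
snap("wrist","w9",(230,130,200,150),4); snap("scene","s6",(225,180,70,90),6)
```

```text
[ 593.26628602 -224.45582047  165.48518254] [-0.14134561 -0.5535823  -0.23526393]
```

View pics/w9.png

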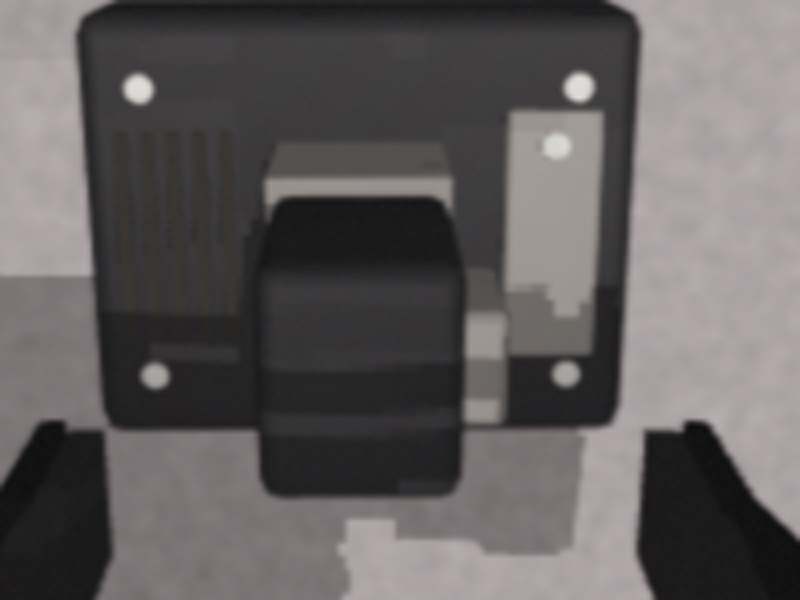

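View pics/s6.png

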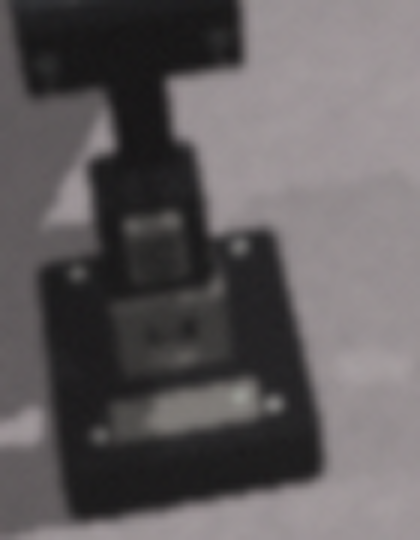

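>>> apply_moves:
  deltas:
    - [[0,0,0],0]
    - [[0,0,0],0]
    - [[0,0,0],0]
    - [[0,0,-0.01],0]
    - [[0,0,-0.015],0]
    - [[0,0,-0.02],0]
    - [[0,0,-0.023],0]
    - [[0,0,-0.023],0]
  hand: 1

```text
clock: 17.55
position: [591.4, -223.4, 137.9]
tool_rot: [-3.141, -0.048, 0.002]
wrist_force: [-1.5, 0.1, -0.0]
finger_gap: 18.0
```

>>> apply_moves:
  deltas:
    - [[0,0,0],0]
    - [[0,0,0],0]
    - [[0,0,-0.001],0]
    - [[0,0,-0.002],0]
    - [[0,0,-0.003],0]
    - [[0,0,-0.004],0]
    - [[0,0,-0.005],0]
    - [[0,0,-0.005],0]

```text
clock: 18.35
position: [591.5, -223.4, 133.3]
tool_rot: [-3.141, -0.048, 0.001]
wrist_force: [-0.1, 0.2, -0.0]
finger_gap: 0.7
```

>>> apply_moves:
  deltas:
    - [[0,0,-0.001],0]
    - [[0,0,-0.002],0]
    - [[0,0,-0.002],0]

```text
clock: 18.65
position: [591.6, -223.4, 131.4]
tool_rot: [-3.141, -0.048, 0.0]
wrist_force: [-0.6, -0.2, -0.4]
finger_gap: 0.4
```

>>> apply_moves:
  deltas:
    - [[0,0,-0.001],0]
    - [[0,0,-0.002],0]
    - [[0,0,-0.003],0]
    - [[0,0,-0.003],0]

```text
clock: 19.05
position: [591.6, -223.4, 128.3]
tool_rot: [-3.141, -0.048, 0.0]
wrist_force: [0.2, 0.2, 0.4]
finger_gap: 0.2
```

>>> apply_moves:
  deltas:
    - [[0,0,-0.001],0]
    - [[0,0,-0.002],0]
    - [[0,0,-0.002],0]

```text
clock: 19.35
position: [592.0, -223.6, 126.9]
tool_rot: [3.141, 0.048, 0.001]
wrist_force: [-0.4, 0.2, 3.4]
finger_gap: 0.5
```

>>> apply_moves:
  deltas:
    - [[0,0,-0.001],0]
    - [[0,0,-0.002],0]
    - [[0,0,-0.002],0]

```text
clock: 19.65
position: [592.0, -223.6, 125.0]
tool_rot: [3.141, 0.048, 0.001]
wrist_force: [-0.6, 0.2, 5.4]
finger_gap: 0.7
```

>>> apply_moves:
  deltas:
    - [[0,0,-0.001],0]
    - [[0,0,-0.002],0]
    - [[0,0,-0.002],0]

```text
clock: 19.95
position: [592.4, -223.8, 124.8]
tool_rot: [-3.141, -0.048, -0.004]
wrist_force: [-5.2, 3.0, 18.9]
finger_gap: 0.5
```

>>> apply_moves:
  deltas:
    - [[0,0,0.002],0]
    - [[0,0,0.005],0]
    - [[0,0,0.01],0]
    - [[0,0,0.03],0]
    - [[0,0,0.06],0]
    - [[0,0,0.09],0]
    - [[0,0,0.1],0]
    - [[0,0,0.1],0]

```text
clock: 20.75
position: [592.2, -223.8, 223.8]
tool_rot: [3.141, 0.048, 0.004]
wrist_force: [-0.3, -0.7, -0.3]
finger_gap: 0.5
```

Run:
```python
from h import *
s=ctrl.state(); print(s['clock'],s['position'],s['wrist_force'])
c=snap("wrist","w10"); im,_=load("w10"); u,v=proj(c,(591.6,-223.5,100)).astype(int)
a=cv2.resize(cv2.convertScaleAbs(im[v-60:v+60,u-60:u+60],alpha=2),(400,400),interpolation=cv2.INTER_CUBIC)
snap("scene","s7"); im,_=load("s7")
b=cv2.resize(cv2.convertScaleAbs(im[190:260,225:295],alpha=2),(400,400),interpolation=cv2.INTER_CUBIC)
cv2.imwrite("pics/end.png",np.hstack([a,b])); print(u-60,v-60)
```

```text
20.75 [ 592.24579336 -223.81106671  223.84491195] [-0.30607525 -0.68407681 -0.30173121]
261 131
```

View pics/end.png

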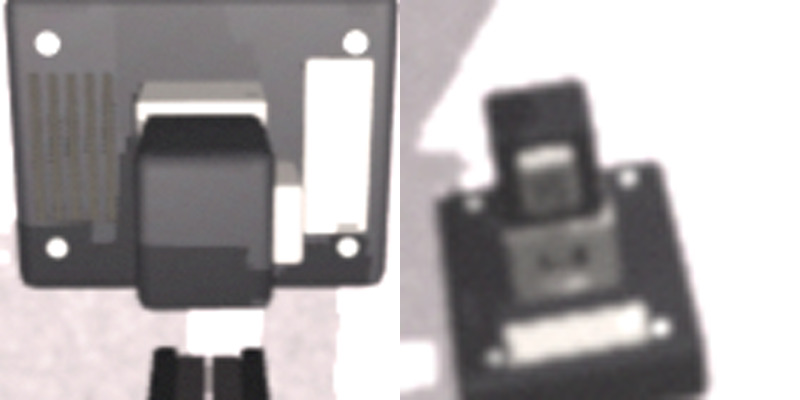

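```bash
python3 -c "
from station import close_job
print(close_job())"
```

```text
the job is handed in; nothing more can be done
None
```

I took the pack out of the scanner with its button held in and clipped it into the left-hand charger's bay, button on the window side. The job was handed in at about 21 s. `close_job` reports no verdict, so the result rests on my own checks.

- **Draw:** I squeezed at 18 N, re-centred the grip until the sideways force was near zero, then lifted slowly. The wrist force stayed under 6 N throughout.
- **Bay:** I triangulated its rim at about 73 mm, which puts the insert roughly 4 mm above its lowest setting. The window is on the side facing away from the robot.
- **Insertion:** I pushed the pack down with the button held in until the head stopped on the rim at about 15 N, then let go. This differs from the free-button push you described; the catch sprang out at the bottom instead of clicking in on the way down.
- **Check by feel:** With closed fingers I then touched the top at about 127 mm, where an unclipped pack would stand near 132 mm. It moved 2.4 mm down to a hard stop at about 19 N, which fits a clipped pack.
- **Last pictures:** They show the pack upright and aligned, with the button out and the gripper about 100 mm clear above it. I did not re-image the bearing, carton or tape at the end, but the planned paths kept well above them.

None of these checks disagreed.

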